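# Roll the thick test bar out of its spring clips into the job tray

## Task

Two steel bars are held in spring clips on two grey racks. Take the thicker bar: roll it sideways out through the open side of its clips onto the flat apron in front of them, not straight up and not endways, then pick it up and lay it down gently in the aluminium tray, lying along the tray. Leave the slimmer bar in its clips.

Things in the scene. Friction and masses are not known exactly. Their poses are not given: they have to be found in the camera images.
- thick_bar: The bar to take: steel cylinder, 26 mm in diameter, 150 mm long, 0.6 kg. Origin mid-axis, y along the bar (x and z turn as it rolls). Starts on its rack, axis level, 19 mm above the bench, parallel to the rack's y; the middle 90 mm is free to straddle or grip from above. Pushing its middle with 5 to 15 N towards the rack's -x rolls it out; clear of the clips once its axis is past x = -28 mm.
- clip_rack: Fixed rack of the thick bar. Origin on the bench below the clipped bar's axis, z up. Grey plate 6 mm thick, x -95 to 35, y -90 to 90 mm. Two steel clips 14 mm wide at y = -55 and 55 mm, 39 mm high: rigid back at x = 13 to 30 mm, sprung leaf over the bar with a lip that rides up 5 mm; they block lifting. Open side and bare apron towards -x; at y = -55 and 55 mm 6 mm high stops at x = -91 to -85 mm.
- tray: Fixed open aluminium tray, outside 110 mm (x) by 200 mm (y) by 22 mm high, walls and floor 4 to 5 mm thick. Origin at the centre of its underside on the bench; its y axis is its length, along which the bar is to lie.
- slim_bar: The bar to leave alone: steel cylinder of the same length (150 mm) but only 14 mm in diameter, held in the same way in a second rack of the same look. Origin at the middle of its axis, y along the bar.
Not all that is in view belongs to the job. What is shaped like the tray but orange is not meant.

How it is judged:
On the way:
1. the thick bar is out of the clips on their open side, low over the apron (x of thick_bar in the frame of clip_rack between -0.11 and -0.029 m and y of thick_bar in the frame of clip_rack between -0.04 and 0.04 m and z of thick_bar in the frame of clip_rack below 0.035 m), for 0.1 s.
At the end, for the whole second after the job is handed in: The thick bar lies flat on the tray's floor, between its walls and along its length (within 35 degrees), at rest (below 0.03 m/s); the slim bar is within 15 mm of where it was (x of thick_bar in the frame of tray between -0.042 and 0.042 m and y of thick_bar in the frame of tray between -0.03 and 0.03 m and z of thick_bar in the frame of tray below 0.024 m and angle between the y axis of thick_bar and the y axis of tray, either way round below 0.6 rad and linear speed of thick_bar below 0.03 m/s and distance of slim_bar from where it was at the start of the episode below 0.015 m); the robot touches nothing.
It fails at once if the slim bar is moved by more than 20 mm (distance of slim_bar from where it was at the start of the episode above 0.02 m).
It fails at once if the thick bar is dropped or flung (faster than 0.6 m/s with no finger on it) (linear speed of thick_bar above 0.6 m/s and contact force between the fingers and thick_bar below 0.1 N).
It also fails if it takes over 40 s, if anything falls off the work surface, if the arm or the gripper's body presses on something with over 40 N, if the wrist force passes 120 N, or if a joint passes its speed limit or range.

## Robot

A 6-joint arm with a two-finger parallel gripper is mounted at the origin on the work surface. World frame = base frame: x ahead of the robot, y to its left, z up, the work surface at z = 0. Lengths are in m, angles in rad, forces in N, time in s.
With the tool pointing down it reaches from about 0.275 to 0.85 m from the base axis. Payload 5.2 kg.
Tool frame: the origin (TCP) lies where the fingers leave the gripper's body, on its centre line; the fingertips stand 73 mm ahead of it and the grasp point (between the pads) lies 54 mm ahead of it; z points along the fingers, x is the direction in which the jaws open and shut, and the axes are right-handed (so a half turn about z gives the same grasp; the last joint's range is limited). The gripper opens to 85 mm and grips with 20 to 120 N. Pads are 22 mm wide; open, the fingers measure 114 mm over their backs; the gripper's body (76 mm by 85 mm) begins 54 mm behind the grasp point. The pads swing forward as they close: fully open they stand 13 mm farther back than shut.
Start: joints at [1.048, 0.259, 1.535, -0, 1.348, -0.203], TCP at [0.173, 0.522, 0.304] pointing down, gripper open.
Joint ranges: [-3.14, 3.14], [-0.91, 2.08], [0.19, 2.58], [-1.22, 4.36], [0.22, 2.71], [-3.12, 3.12]. Speed limits (rad/s): [2.57, 2.57, 3.14, 3.14, 3.14, 3.14].

## Interface

Orientations are given as a rotation vector (axis times angle).
In Python, from station import arm gives the robot as it stands. Calls block until the motion is done:
- arm.move_to(position, orientation): joint-space move of the TCP to a pose.
- arm.servo_line(position, velocity=0.15, orientation=None): straight line of the TCP; orientation=None keeps the orientation; velocity is the mean speed in m/s.
- arm.move_j(angles): joint-space move.
- arm.command_gripper(opening, newtons=None): finger opening in m; newtons is the grip in N (None keeps the last); returns when the fingers have stopped.
- arm.dwell(seconds).
- arm.solve_ik(position, orientation): joint angles nearest the present ones, or None.
- arm.read_state(): the state.
- arm.grab_frame(name): name is "scene" or "side" or "wrist"; returns a dict with "frame" (480x640x3 uint8, red, green, blue), "camera_matrix" (3x3 intrinsics, pixels), "cam_to_world" (4x4, takes a point from camera to world coordinates); the wrist camera has in their place "mount" (4x4, takes a point from camera to tool coordinates, whose origin is the TCP and whose axes are the tool frame's). Camera axes: x right, y up, looking along -z (the intrinsics and any distortion apply to the point x, -y, -z); pixel columns grow to the right and rows downward; lengths in m; the calibration is good to about 2 mm. A picture is of the moment at which its call begins: read the wrist's pose just before it. There is no depth.
A pose or a line that the arm cannot do raises arm.IKError and nothing moves.
- arm.job_done(): hands the job in, once; it reports no verdict.
The state is a dict: "time_s": time; "joint_pos": joint angles; "qvel": joint speeds; "joint_efforts": joint torques, N m; "tool_pos": TCP position; "ee_rot": TCP orientation; "ft_force": force on the tool from outside, world axes, zero at the start; "ft_torque": the same for the moment, N m; "gripper_width": finger opening in m.
Only numpy, scipy, OpenCV 4.12 (cv2) and the standard library are available. Lean on these libraries where they do the work, as an engineer would, in place of code of your own. Each camera call takes 0.05 s, during which the arm holds its last target.

## Working session

There is one attempt and no reset: what is moved stays moved. The work goes in short steps, each a Python script; the robot and the scene stay as the last script left them, time stands still between calls to the robot, and variables do not carry over. Pictures are saved under pics/ and viewed, and the job is handed in when it is done.

```bash
mkdir -p pics; ls
python3 - <<'E'
from station import arm
import cv2,numpy as np
s=arm.read_state();print({k:np.round(v,3) for k,v in s.items()})
for n in("scene","side","wrist"):
    f=arm.grab_frame(n);cv2.imwrite(f"pics/{n}0.png",f["frame"][:,:,::-1])
    print(n,[k for k in f]);[print(np.round(f[k],4)) for k in f if k!="frame"]
E
```

```text
pics
{'time_s': np.float64(0.0), 'joint_pos': array([ 1.048,  0.259,  1.536, -0.   ,  1.348, -0.203]), 'qvel': array([ 0.001,  0.001, -0.   , -0.   ,  0.   , -0.001]), 'joint_efforts': array([-1.0000e-03, -4.4602e+01, -2.9057e+01, -0.0000e+00,  1.2000e-02,
       -0.0000e+00]), 'tool_pos': array([0.173, 0.522, 0.303]), 'ee_rot': array([ 2.546,  1.839, -0.003]), 'ft_force': array([-0.262, -0.818, -0.124]), 'ft_torque': array([-0.036,  0.009, -0.004]), 'gripper_width': np.float64(0.085)}
scene ['frame', 'camera_matrix', 'cam_to_world']
[[594.9008   0.     317.0608]
 [  0.     594.9008 237.1821]
 [  0.       0.       1.    ]]
[[-0.7651 -0.3694  0.5274  1.0885]
 [ 0.6436 -0.4139  0.6438  0.7032]
 [-0.0196  0.832   0.5544  0.7359]
 [ 0.      0.      0.      1.    ]]
side ['frame', 'camera_matrix', 'cam_to_world']
[[488.8564   0.     323.7445]
 [  0.     488.8564 235.8253]
 [  0.       0.       1.    ]]
[[ 8.294e-01  3.096e-01 -4.651e-01 -1.127e-01]
 [-5.587e-01  4.608e-01 -6.895e-01 -9.311e-01]
 [ 8.000e-04  8.317e-01  5.552e-01  7.336e-01]
 [ 0.000e+00  0.000e+00  0.000e+00  1.000e+00]]
wrist ['frame', 'camera_matrix', 'mount']
[[410.5489   0.     317.504 ]
 [  0.     410.5489 236.8523]
 [  0.       0.       1.    ]]
[[ 1.000e+00  8.000e-04 -5.000e-04  1.000e-03]
 [ 6.000e-04 -9.475e-01 -3.198e-01 -8.210e-02]
 [-8.000e-04  3.198e-01 -9.475e-01 -7.050e-02]
 [ 0.000e+00  0.000e+00  0.000e+00  1.000e+00]]
```

View pics/scene0.png

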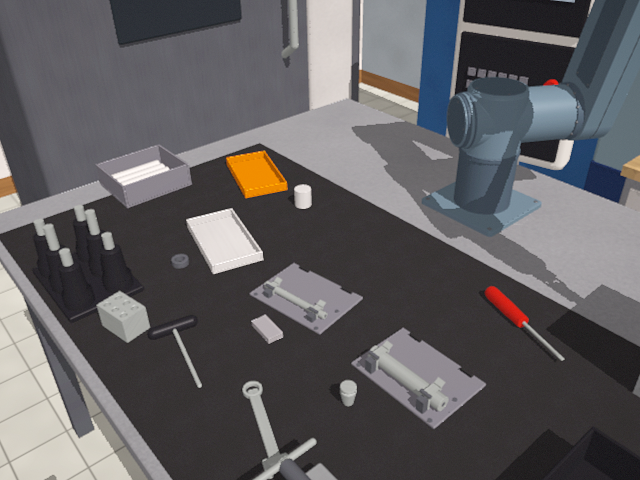

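View pics/side0.png

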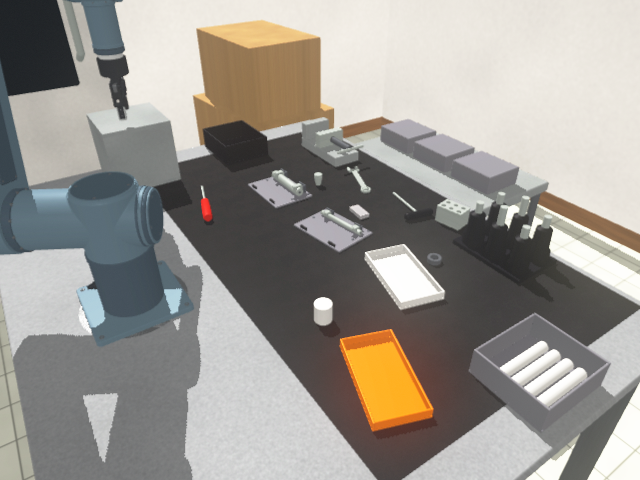

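View pics/wrist0.png

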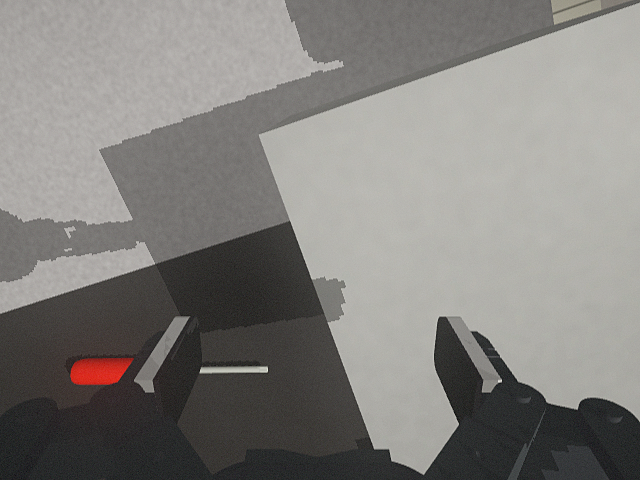

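Candidates in the scene view:
- **Bars:** (408,378) looks thicker and (293,297) slimmer. The white rods in the grey box at (145,170) are stored parts.
- **Trays:** aluminium at (224,240), orange at (256,174), grey box at (145,175).

By the description I choose the bar at (408,378) and the tray at (224,240). I'll check that choice in crops.

Run:
```python
import cv2,numpy as np
a=cv2.imread("pics/scene0.png")
cv2.imwrite("pics/c1.png",cv2.resize(a[255:435,240:500],None,fx=3,fy=3,interpolation=cv2.INTER_CUBIC))
cv2.imwrite("pics/c2.png",cv2.resize(a[200:280,175:275],None,fx=6,fy=6,interpolation=cv2.INTER_CUBIC))
b=cv2.imread("pics/side0.png")
cv2.imwrite("pics/c3.png",cv2.resize(b[160:310,240:450],None,fx=3.8,fy=3.8,interpolation=cv2.INTER_CUBIC))
```

```text
(no output)
```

View pics/c1.png

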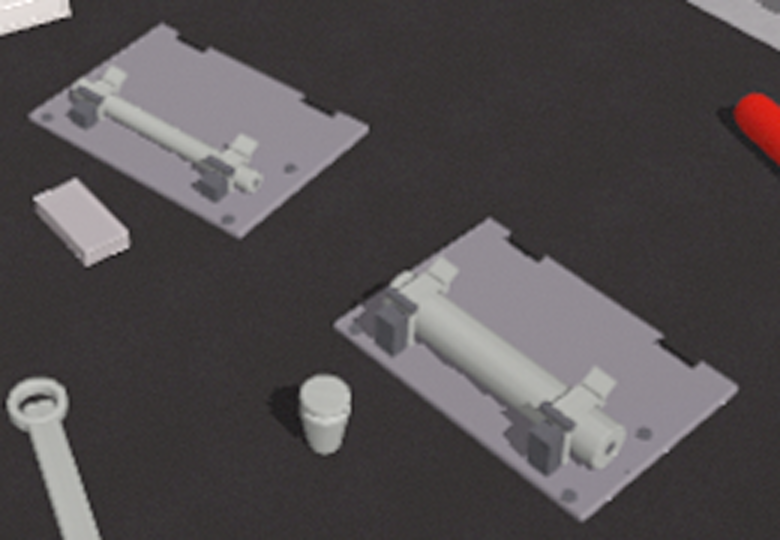

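View pics/c2.png

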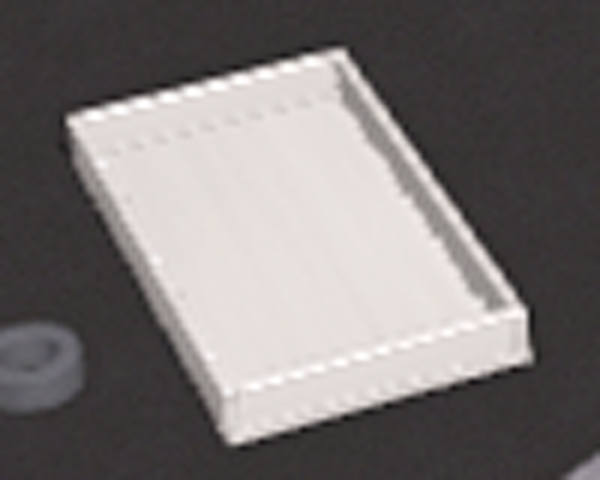

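View pics/c3.png

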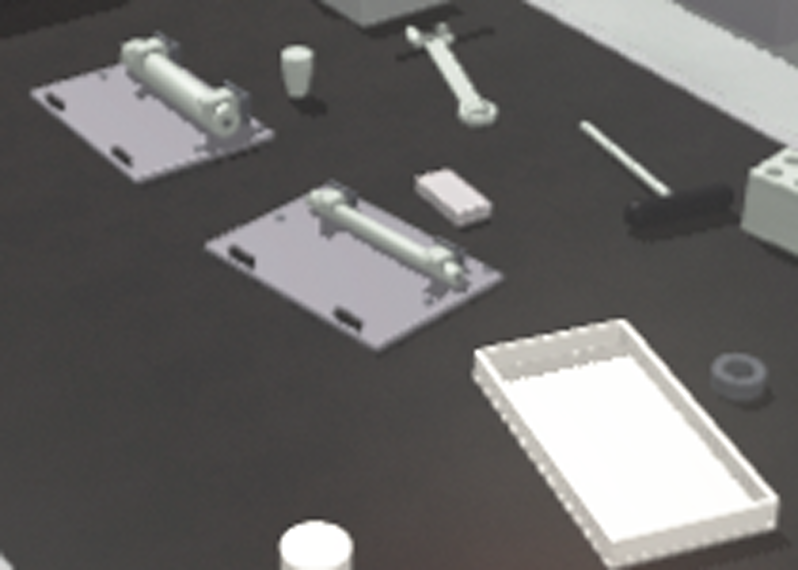

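The crops confirm it. The thick bar is at scene (408,378), with its stops and open side facing the robot. The slim bar is at (293,297) and the aluminium tray at (224,240). Next I compute poses by casting rays onto planes in both views.

```bash
cat > h.py <<'E'
import numpy as np, cv2
def ray(uv,f,z,T=None):
    K=f["camera_matrix"];T=f["cam_to_world"] if T is None else T
    uv=np.atleast_2d(uv).astype(float)
    d=np.c_[(uv[:,0]-K[0,2])/K[0,0],-(uv[:,1]-K[1,2])/K[1,1],-np.ones(len(uv))]@T[:3,:3].T
    o=T[:3,3];return o+d*((z-o[2])/d[:,2])[:,None]
def proj(p,f,T=None):
    K=f["camera_matrix"];T=f["cam_to_world"] if T is None else T
    q=(np.atleast_2d(p)-T[:3,3])@T[:3,:3]
    return np.c_[K[0,2]+K[0,0]*q[:,0]/-q[:,2],K[1,2]-K[1,1]*q[:,1]/-q[:,2]]
E
python3 - <<'E'
from station import arm
from h import *
S=arm.grab_frame("scene");D=arm.grab_frame("side")
def rep(n,p):
    p=p[:,:2];c=p.mean(0);e=np.roll(p,-1,0)-p
    print(n,"c",c.round(4),"edges",np.linalg.norm(e,axis=1).round(3),"ang",np.degrees(np.arctan2(e[:,1],e[:,0])).round(1));print(p.round(3).tolist())
o1=np.array([240,255]);o2=np.array([175,200]);o3=np.array([240,160])
rep("thick rack scene",ray(np.array([[490,218],[737,388],[583,517],[336,325]])/3+o1,S,.006))
rep("thick rack side",ray(np.array([[136,180],[30,94],[124,50],[272,133]])/3.8+o3,D,.006))
rep("slim rack scene",ray(np.array([[162,24],[368,129],[240,235],[30,117]])/3+o1,S,.006))
rep("slim rack side",ray(np.array([[377,347],[206,245],[318,187],[502,275]])/3.8+o3,D,.006))
rep("tray scene",ray(np.array([[345,50],[527,312],[225,395],[70,118]])/6+o2,S,.022))
rep("tray side",ray(np.array([[607,540],[475,352],[627,320],[776,495]])/3.8+o3,D,.022))
E
```

```text
thick rack scene c [0.5303 0.2732] edges [0.178 0.126 0.176 0.129] ang [  90.3    0.7  -88.9 -178.4]
[[0.467, 0.183], [0.466, 0.361], [0.592, 0.363], [0.596, 0.186]]
thick rack side c [0.5204 0.2709] edges [0.174 0.109 0.199 0.128] ang [  91.3   15.   -82.4 -178.1]
[[0.464, 0.176], [0.46, 0.35], [0.565, 0.378], [0.592, 0.18]]
slim rack scene c [ 0.5412 -0.0029] edges [0.179 0.127 0.177 0.129] ang [  99.1    9.5  -80.1 -169.6]
[[0.492, -0.102], [0.464, 0.074], [0.589, 0.095], [0.619, -0.079]]
slim rack side c [ 0.5351 -0.0102] edges [0.177 0.117 0.18  0.127] ang [  99.6   11.5  -77.1 -169.9]
[[0.49, -0.109], [0.461, 0.065], [0.575, 0.089], [0.615, -0.086]]
tray scene c [ 0.5573 -0.2692] edges [0.2   0.109 0.199 0.11 ] ang [  75.1  -15.1 -104.6  165.3]
[[0.479, -0.352], [0.53, -0.159], [0.635, -0.187], [0.585, -0.379]]
tray side c [ 0.5554 -0.2747] edges [0.195 0.111 0.192 0.112] ang [  74.8  -14.5 -104.8  166.8]
[[0.476, -0.355], [0.527, -0.167], [0.634, -0.195], [0.585, -0.381]]
```

```bash
cat >> h.py <<'E'
from scipy.spatial.transform import Rotation as R
def down(deg):
    t=np.radians(deg)/2; return np.pi*np.array([np.cos(t),np.sin(t),0])
def wrist(arm,name):
    s=arm.read_state();f=arm.grab_frame("wrist")
    T=np.eye(4);T[:3,:3]=R.from_rotvec(s["ee_rot"]).as_matrix();T[:3,3]=s["tool_pos"]
    T=T@f["mount"];cv2.imwrite(f"pics/{name}.png",f["frame"][:,:,::-1]);np.savez(f"pics/{name}.npz",camera_matrix=f["camera_matrix"],cam_to_world=T);return f,T
E
python3 - <<'E'
from station import arm
from h import *
s=arm.read_state()
arm.servo_line(s["tool_pos"]+[0,0,.05],.15)
for a in(1,181):
    print(a,arm.solve_ik([.53,.24,.28],down(a)))
    print(a,arm.solve_ik([.55,-.27,.10],down(a-17)))
q=[ (a,arm.solve_ik([.53,.24,.28],down(a))) for a in(1,181)]
q=[x for x in q if x[1] is not None]; a,j=min(q,key=lambda x:abs(x[1][5]))
print(a);arm.move_j(j);wrist(arm,"w1");s=arm.read_state();print(s["time_s"],s["tool_pos"])
E
```

```text
1 [ 2.33593684e-01  3.31800404e-01  1.49315914e+00 -4.44089210e-16
  1.31663311e+00  2.16140391e-01]
1 [-6.38188142e-01  5.65179140e-01  1.60949929e+00 -4.44089210e-16
  9.66914227e-01 -3.58935462e-01]
181 [ 2.33593684e-01  3.31800404e-01  1.49315914e+00 -4.44089210e-16
  1.31663311e+00 -2.92545226e+00]
181 [-0.63818814  0.56517914  1.60949929  0.          0.96691423  2.78265719]
1
2.4667 [0.52942998 0.2411175  0.28026891]
```

View pics/w1.png

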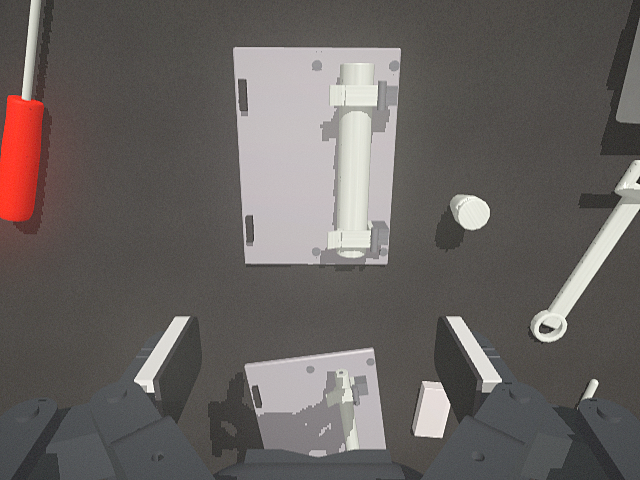

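The wrist view shows the thick-bar plate with corners at about (233,48), (401,48), (387,265) and (246,265). The bar runs along x≈355, the stops are on the left (robot side), and the backs are on the right. I'll measure from this view.

Run:
```python
from h import *
f=dict(np.load("pics/w1.npz"));T=f["cam_to_world"]
im=cv2.imread("pics/w1.png");hsv=cv2.cvtColor(im,cv2.COLOR_BGR2HSV)
m=(hsv[...,2]>110).astype(np.uint8);m[300:]=0
m=cv2.morphologyEx(m,cv2.MORPH_CLOSE,np.ones((25,25)))
n,l,st,_=cv2.connectedComponentsWithStats(m);i=l[150,280];print(st[i])
c=cv2.findContours((l==i).astype(np.uint8),0,1)[0][0]
ap=cv2.approxPolyDP(c,8,True)[:,0];print(ap.tolist())
for P in (ap,[[234,48],[401,48],[387,265],[246,265]]):
    p=ray(P,f,.006);print(p[:,:2].round(4).tolist(),p.mean(0).round(4),[np.linalg.norm(p[k]-p[k-1]).round(4) for k in range(len(p))])
# bar edges on rows between clips; brightness profile
g=im.astype(int)
for r in (140,160,180,200): print(r,[(k,tuple(g[r,k])) for k in range(326,392,2)] if r==160 else "")
```

```text
[  233    47   168   218 33849]
[[233, 47], [245, 263], [386, 264], [400, 48]]
[[0.463, 0.3605], [0.4654, 0.182], [0.5931, 0.1834], [0.591, 0.3622]] [0.5281 0.272  0.006 ] [np.float64(0.1281), np.float64(0.1785), np.float64(0.1277), np.float64(0.1788)]
[[0.4637, 0.3598], [0.5918, 0.3622], [0.5941, 0.1824], [0.4662, 0.1801]] [0.5289 0.2711 0.006 ] [np.float64(0.1798), np.float64(0.1281), np.float64(0.1798), np.float64(0.1279)]
140 
160 [(326, (np.int64(195), np.int64(192), np.int64(198))), (328, (np.int64(193), np.int64(192), np.int64(197))), (330, (np.int64(194), np.int64(192), np.int64(198))), (332, (np.int64(198), np.int64(196), np.int64(203))), (334, (np.int64(132), np.int64(132), np.int64(135))), (336, (np.int64(143), np.int64(142), np.int64(144))), (338, (np.int64(154), np.int64(161), np.int64(159))), (340, (np.int64(171), np.int64(181), np.int64(179))), (342, (np.int64(194), np.int64(204), np.int64(204))), (344, (np.int64(201), np.int64(211), np.int64(209))), (346, (np.int64(205), np.int64(215), np.int64(214))), (348, (np.int64(212), np.int64(223), np.int64(221))), (350, (np.in
[... 430 characters left out ...]
int64(203), np.int64(214), np.int64(213))), (368, (np.int64(195), np.int64(207), np.int64(205))), (370, (np.int64(180), np.int64(179), np.int64(183))), (372, (np.int64(195), np.int64(194), np.int64(199))), (374, (np.int64(195), np.int64(194), np.int64(198))), (376, (np.int64(195), np.int64(194), np.int64(198))), (378, (np.int64(194), np.int64(193), np.int64(196))), (380, (np.int64(194), np.int64(193), np.int64(199))), (382, (np.int64(193), np.int64(192), np.int64(197))), (384, (np.int64(194), np.int64(193), np.int64(198))), (386, (np.int64(193), np.int64(191), np.int64(199))), (388, (np.int64(193), np.int64(191), np.int64(196))), (390, (np.int64(193), np.int64(192), np.int64(199)))]
180 
200
```

Run:
```python
from h import *
f=dict(np.load("pics/w1.npz"))
print(ray([[353.5,160]],f,.019))
im=cv2.imread("pics/w1.png").astype(int)
d=im[...,1]-im[...,0]
for r in (130,150,170,190,210):
    k=[c for c in range(320,385) if d[r,c]>4 and im[r,c,1]>140]; 
    p=ray([[(min(k)+max(k))/2,r]],f,.019);print(r,min(k),max(k),p.round(4))
```

```text
[[0.55814272 0.27811478 0.019     ]]
130 339 371 [[0.5582 0.3015 0.019 ]]
150 339 370 [[0.5586 0.286  0.019 ]]
170 338 369 [[0.5585 0.2701 0.019 ]]
190 337 368 [[0.5585 0.2537 0.019 ]]
210 337 367 [[0.5588 0.2367 0.019 ]]
```

Run:
```python
from station import arm
from h import *
o=down(.7);B=np.array([.5585,.272])
arm.command_gripper(.046,40)
arm.move_to([*B,.16],o)
s0=arm.read_state();print(s0["gripper_width"],s0["ft_force"])
arm.servo_line([*B,.10],.15)
arm.servo_line([*B,.082],.04)
s=arm.read_state();print(s["time_s"],s["tool_pos"],s["ft_force"]-s0["ft_force"])
wrist(arm,"w2")
for n in("scene","side"):
    cv2.imwrite(f"pics/{n}2.png",arm.grab_frame(n)["frame"][:,:,::-1])
a=cv2.imread("pics/scene2.png")[310:440,330:500];b=cv2.imread("pics/side2.png")[120:220,230:350]
cv2.imwrite("pics/m2.png",np.hstack([cv2.resize(a,(400,306)),cv2.resize(b,(367,306))]))
```

```text
0.045649949482224235 [ 1.20187685 -0.4971902   1.31098219]
4.6667 [0.55838519 0.27199911 0.08170445] [-1.03062906  0.24515457 -2.05855197]
```

View pics/m2.png

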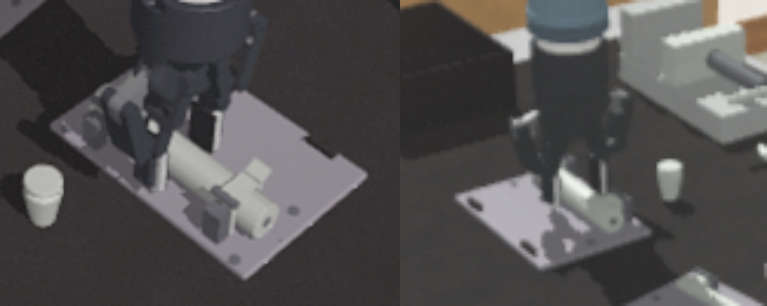

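View pics/w2.png

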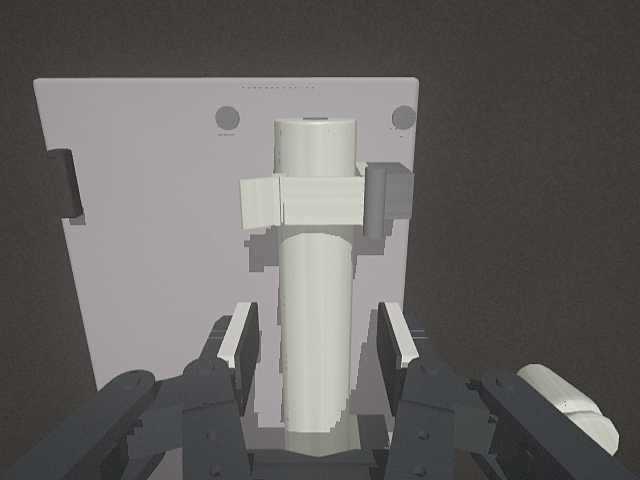

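The fingers straddle the bar at (317,350) in the wrist view, with an even gap either side and no contact force. Next I push slowly towards -x.

Run:
```python
from station import arm
from h import *
s0=arm.read_state();p=s0["tool_pos"].copy()
u=np.array([np.cos(np.radians(.7)),np.sin(np.radians(.7)),0])
for d in (.01,.015,.02,.025,.03,.035,.04,.05,.06):
    q=p-u*d;q[2]=.082
    arm.servo_line(q,.03);s=arm.read_state()
    print(d,s["time_s"].round(2),(s["tool_pos"]-p).round(4),(s["ft_force"]-s0["ft_force"]).round(1),s["gripper_width"].round(4))
    if np.linalg.norm(s["ft_force"]-s0["ft_force"])>45: break
wrist(arm,"w3")
```

```text
Traceback (most recent call last):
AttributeError: 'float' object has no attribute 'round'
```

Run:
```python
from station import arm
from h import *
s0=arm.read_state();p=np.array([.5585,.272,.082]);print(s0["tool_pos"],s0["ft_force"])
u=np.array([np.cos(np.radians(.7)),np.sin(np.radians(.7)),0])
for d in (.015,.02,.025,.03,.035,.04,.05,.06):
    arm.servo_line(p-u*d,.03);s=arm.read_state()
    print(d,round(float(s["time_s"]),2),(s["tool_pos"]-p).round(4),(s["ft_force"]-s0["ft_force"]).round(1),round(float(s["gripper_width"]),4))
    if np.linalg.norm(s["ft_force"]-s0["ft_force"])>45: break
wrist(arm,"w3")
```

```text
[0.54845957 0.27197023 0.08210205] [0.64189002 0.33524763 0.0831321 ]
0.015 5.62 [-0.0134 -0.0001  0.0007] [ 4.5 -1.  -1.1] 0.0461
0.02 5.93 [-0.0177  0.      0.0013] [ 5.  -0.6  2.5] 0.0463
0.025 6.25 [-0.023   0.      0.0014] [ 5.3 -0.9  3.3] 0.0459
0.03 6.57 [-0.03   -0.0003  0.0002] [1.9 0.6 1.3] 0.0457
0.035 6.88 [-0.0366 -0.0006 -0.0008] [-1.7 -0.3  0.5] 0.0459
0.04 7.2 [-0.0405 -0.0005 -0.0002] [-0.8  0.6 -0.3] 0.0463
0.05 7.68 [-0.0503 -0.0006 -0.    ] [-0.9 -1.2 -0. ] 0.0462
0.06 8.17 [-0.0603 -0.0007 -0.    ] [-1.4  0.  -0.1] 0.0461
```

View pics/w3.png

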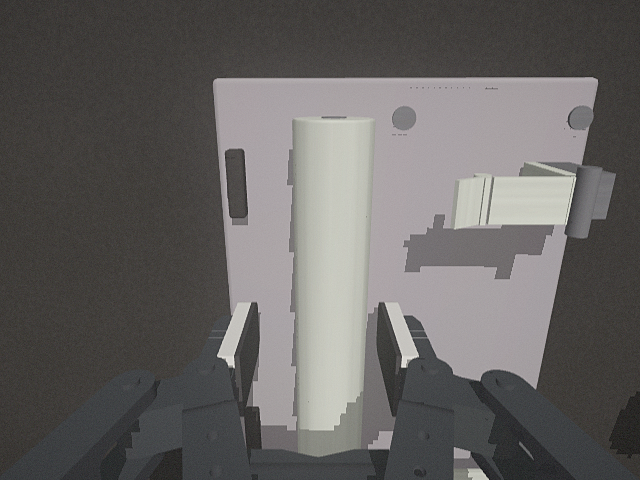

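The bar is out on the apron, with its axis at wrist column ~333, clear of the leaf lips at ~455. Now I grip it and lift.

Run:
```python
from station import arm
from h import *
s0=arm.read_state();p=s0["tool_pos"]
arm.command_gripper(.015,70);s=arm.read_state();print("grip",s["gripper_width"],(s["ft_force"]-s0["ft_force"]).round(1),s["tool_pos"])
p=s["tool_pos"]
arm.servo_line([p[0],p[1],.11],.06)
arm.servo_line([p[0],p[1],.24],.2)
s=arm.read_state();print("up",s["gripper_width"],(s["ft_force"]-s0["ft_force"]).round(1))
wrist(arm,"w4")
arm.move_to([.556,-.20,.26],down(-15))
arm.dwell(.3)
wrist(arm,"w5");s=arm.read_state();print(s["time_s"],s["gripper_width"],s["tool_pos"])
a=cv2.imread("pics/w4.png");b=cv2.imread("pics/w5.png")
cv2.imwrite("pics/m5.png",np.hstack([cv2.resize(x,(400,300)) for x in(a,b)]))
```

```text
grip 0.023461483788753526 [-0.1  0.5  4.1] [0.49921695 0.27138418 0.08253599]
up 0.023539693651911994 [-1.   0.1 -5.7]
12.0917 0.023463779398156918 [ 0.55615652 -0.19945001  0.26003879]
```

View pics/w5.png

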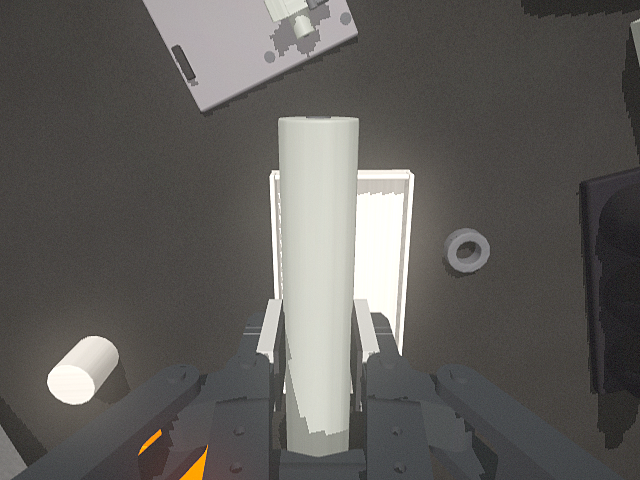

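View pics/w4.png

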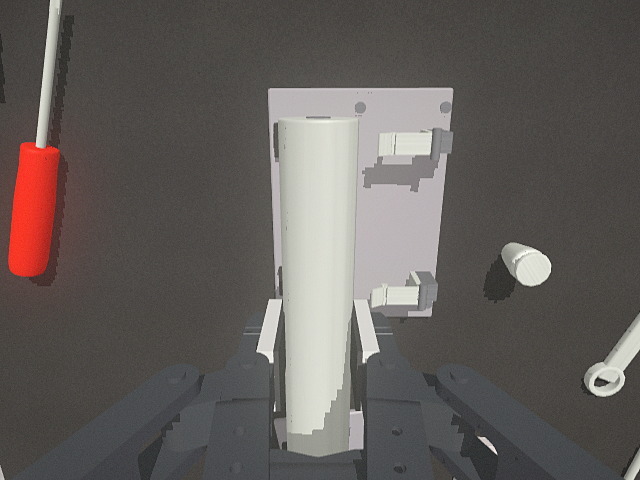

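The bar is held level in the jaws, and the tray's far rim shows at (270,171) and (414,171). I refine the tray's pose from those corners.

Run:
```python
from h import *
f=dict(np.load("pics/w5.npz"))
p=ray([[270,171],[414,171],[402,340]],f,.022)[:,:2];print(p.round(4))
e=p[1]-p[0];print(np.linalg.norm(e),np.degrees(np.arctan2(*e[::-1])))
e2=p[1]-p[2];print(np.degrees(np.arctan2(*e2[::-1])))
a=np.radians(75);print("centre",p[:2].mean(0)-.1*np.array([np.cos(a),np.sin(a)]))
```

```text
[[ 0.5301 -0.1595]
 [ 0.6347 -0.1875]
 [ 0.5975 -0.3292]]
0.10834856097626053 -14.965638576981853
75.26873216165771
centre [ 0.55652502 -0.2700638 ]
```

Run:
```python
from station import arm
from h import *
o=down(-15);C=[.5565,-.270]
arm.move_to([*C,.16],o)
arm.servo_line([*C,.095],.1)
arm.dwell(.2);s0=arm.read_state()
for z in np.arange(.087,.0785,-.001):
    arm.servo_line([*C,z],.03);arm.dwell(.1);s=arm.read_state();dz=(s["ft_force"]-s0["ft_force"])[2]
    print(round(z,4),s["tool_pos"].round(4),round(dz,2))
    if dz>4:break
wrist(arm,"w6")
z=s["tool_pos"][2]
arm.command_gripper(.034,20);arm.dwell(.3)
arm.command_gripper(.046);s=arm.read_state();print(s["time_s"],s["gripper_width"],s["ft_force"]-s0["ft_force"])
arm.servo_line([*C,.11],.06)
arm.servo_line([*C,.25],.2)
wrist(arm,"w7");print(arm.read_state()["time_s"])
cv2.imwrite("pics/side7.png",arm.grab_frame("side")["frame"][:,:,::-1])
cv2.imwrite("pics/scene7.png",arm.grab_frame("scene")["frame"][:,:,::-1])
```

```text
0.087 [ 0.5565 -0.2701  0.0869] -0.05
0.086 [ 0.5565 -0.27    0.086 ] -0.33
0.085 [ 0.5565 -0.27    0.085 ] -0.16
0.084 [ 0.5565 -0.27    0.084 ] 0.02
0.083 [ 0.5565 -0.27    0.083 ] 0.39
0.082 [ 0.5565 -0.27    0.082 ] -1.47
0.081 [ 0.5565 -0.27    0.081 ] -0.62
0.08 [ 0.5566 -0.2701  0.0806] 7.03
17.5083 0.046001101815423835 [-0.28638107  0.52408161  4.19499513]
19.0583
```

View pics/w7.png

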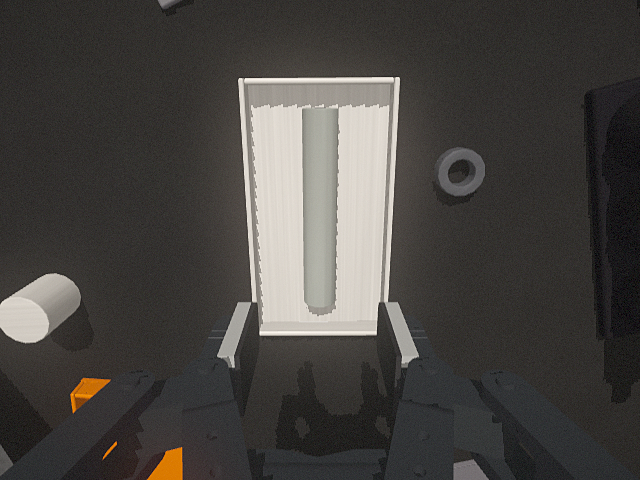

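View pics/scene7.png

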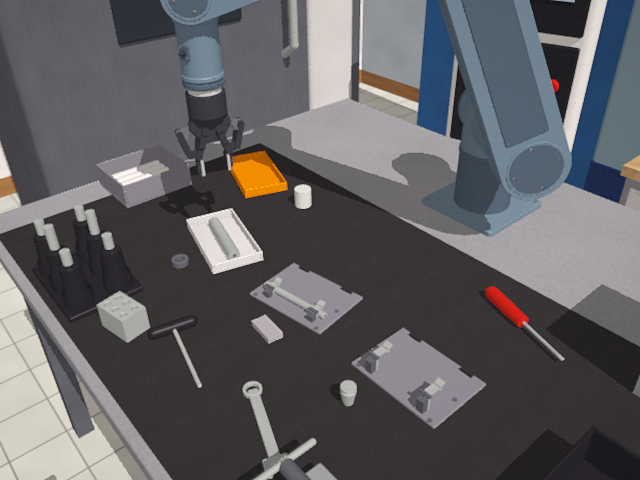

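The wrist view shows the bar lying in the tray, spanning (320,108) to (320,308). The slim bar is still at scene (293,297). I'll check that the bar is at rest and centred and that the slim bar hasn't moved, then hand in.

Run:
```python
from station import arm
from h import *
arm.dwell(.5);f,T=wrist(arm,"w8")
a=cv2.imread("pics/w7.png").astype(int);b=cv2.imread("pics/w8.png").astype(int)
print("tray diff",np.abs(a-b)[90:325,250:390].max(2).mean(),np.abs(a-b)[90:325,250:390].max())
s0=cv2.imread("pics/scene0.png").astype(int);s1=cv2.imread("pics/scene7.png").astype(int)
print("slim rack diff",np.abs(s0-s1)[265:330,250:365].mean())
e=ray([[320,108],[320,308]],f,.018,T)[:,:2];C=np.array([.5565,-.270]);t=np.radians(-15)
r=(e.mean(0)-C);print("in tray x,y",r@[np.cos(t),np.sin(t)],r@[-np.sin(t),np.cos(t)],"len",np.linalg.norm(e[0]-e[1]))
arm.job_done();print(arm.read_state()["time_s"])
```

```text
tray diff 10.145927051671732 183
slim rack diff 1.124994425863991
in tray x,y 0.0020783782400954306 -0.0017391059877109093 len 0.1575901493880701
the job is handed in; nothing more can be done
the job is handed in; nothing more can be done
```

The tray difference of 10 is larger than I expected, so I'll check offline whether that came from the arm settling or the bar moving.

Run:
```python
from h import *
for n in("w7","w8"):
    im=cv2.imread(f"pics/{n}.png").astype(int);f=dict(np.load(f"pics/{n}.npz"));g=im[200,:,1]
    print(n,f["cam_to_world"][:3,3].round(4),"dark bar cols",[c for c in range(265,375) if g[c]<190][::6])
a,b=[cv2.imread(f"pics/{n}.png",0).astype(np.float32)[50:345,200:430] for n in("w7","w8")]
print(cv2.phaseCorrelate(a,b))
cv2.imwrite("pics/m8.png",np.hstack([cv2.imread(f"pics/{n}.png")[50:345,200:430] for n in("w7","w8")]))
```

```text
w7 [ 0.5779 -0.1893  0.3192] dark bar cols [303, 309, 315, 321, 327, 333]
w8 [ 0.5784 -0.1896  0.3205] dark bar cols [301, 307, 313, 319, 325, 331]
((-0.7825906785290897, -0.4923321547663022), 0.952230978012085)
```

View pics/m8.png

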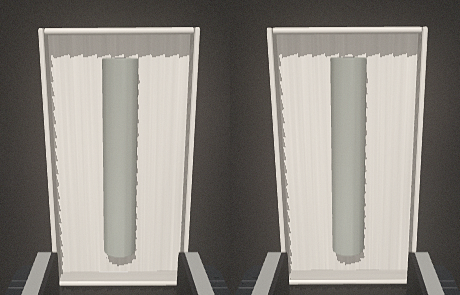

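I rolled the thick bar out through the open side of its clips with the back finger, using about 5 N. It came to rest on the apron at about x = -52 mm in the rack's frame. I then gripped it, lifted it, lowered it into the aluminium tray until it touched (about 7 N), opened the jaws and backed off. The job was handed in shortly after the 19 s mark; I have no verdict.

**Last checks:**
- **Position:** the bar lies along the tray, within about 2 mm of its centre and in line with its length to within about a degree.
- **Bar length:** it measured 158 mm in that picture instead of 150, so that end-to-end reading is off by several millimetres.
- **Slim bar:** the camera view of its rack shows no visible change from the start.
- **At rest:** two pictures about 0.5 s apart differed by more than I expected, and I only looked into it after handing in. The view had shifted by about 1 pixel as the arm settled (about 1.3 mm). The bar's apparent shift of about 2 pixels is largely that, so it appears to be at rest.

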